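Build the stepped centring stack on a banding wheel

TASK

Set up the banding wheel for centring a vase: thread the three aluminium collars onto its arbor in order of size, the widest at the bottom and the narrowest on top, easing each over the arbor's top and pushing it fully home against the sprung strips before the next. Feel your way and do not force them: never press or wedge a collar hard against the arbor. Leave the other things on the table where they are.

Things in the scene. Friction and masses are not known exactly. Their poses are not given: they have to be found in the camera images.
- wheel: Low dark steel banding wheel (potter's turntable), locked and fixed: disc of diameter 150 mm, its top 55 mm above the table. Origin: centre of its underside, at table height; z up. On the disc stands a bright steel arbor: a shoulder of diameter 31 mm, 16 mm tall, and a spindle above it (see the other wheel points). Never push or wedge a collar on it with more than about 40 N.
- wheel_centre (a point): Centre of the disc's top face, 55 mm above the table. The arbor stands on an eccentric bush: it is upright and stiff, but its axis is 5 mm off this point, in a direction that differs each time and is NOT in any reading: it must be seen, or felt. A collar put down centred on this point rests on the arbor's top on one side only: the side where the arbor's axis is.
- seat_nominal (a point): Point above the wheel's centre at the height of the seat, the shoulder's top, 71 mm above the table. Above it the spindle has diameter 20 mm (1 mm play all round in a collar's bore) and is cylindrical for 38 mm. Sprung brass strips stand 1.8 mm proud all along it and hold a collar: push it down (about 3 to 10 N) until it stops on the seat or on the collar below.
- tip_nominal (a point): Point above the wheel's centre at the height of the arbor's top, 112 mm above the table (not the top's true x, y: see wheel_centre). The top is flat, of diameter 16 mm, with a chamfer below it, 3 mm tall, out to diameter 20 mm.
- large_centre (a point): The large centring collar: plain aluminium ring, outside diameter 62 mm, bore 22 mm, 12 mm thick, lying flat on the table, mass 63 to 126 g. The point is its centre, half-way up (6 mm above its underside); z is the bore's axis.
- medium_centre (a point): The medium centring collar: plain aluminium ring, outside diameter 50 mm, bore 22 mm, 12 mm thick, lying flat on the table, mass 35 to 70 g. The point is its centre, half-way up (6 mm above its underside); z is the bore's axis.
- small_centre (a point): The small centring collar: plain aluminium ring, outside diameter 38 mm, bore 22 mm, 12 mm thick, lying flat on the table, mass 21 to 42 g. The point is its centre, half-way up (6 mm above its underside); z is the bore's axis.
- collar_large: The same large collar; this origin is the centre of its underside.
- collar_medium: The same medium collar; this origin is the centre of its underside.
- collar_small: The same small collar; this origin is the centre of its underside.
- pigment_mid (a point): Bystander: small glass jar with black cap, diameter 28 mm, 45 mm tall, standing among the collars. The point is on its middle, 22.5 mm above the table.
- waterpot_mid (a point): Bystander: white ceramic cup, rim diameter 76 mm, 80 mm tall. The point is on its middle, 40 mm above the table.
- dish_mid (a point): Bystander: shallow white bowl, diameter 90 mm, 22 mm tall. The point is on its middle, 11 mm above the table.
- brush_mid (a point): Bystander: flat paint brush with wooden handle, 200 mm long lying along its x axis. The point is on its middle, 8 mm above the table.
- spatula_mid (a point): Bystander: spatula with steel blade and wooden handle, 190 mm long lying along its x axis. The point is on its middle, 8 mm above the table.
- vase_mid (a point): Bystander: white unglazed vase 220 mm tall, 110 mm at the widest. The point is on its middle, 110 mm above the table.

How it is judged (in metres and radians):
On the way, in this order (a step that is already met when the one before it is completed fails the run):
1. the large collar is threaded on the arbor and pushed home on the seat (z of large_centre in the frame of wheel between 0.0745 and 0.0795 m and horizontal distance between large_centre and wheel_centre below 0.008 m and angle between large_centre's own z axis and vertical below 0.08 rad), for 0.2 s.
2. the medium collar is threaded on the arbor and pushed home on the large one (z of medium_centre in the frame of wheel between 0.0865 and 0.0915 m and horizontal distance between medium_centre and wheel_centre below 0.008 m and angle between medium_centre's own z axis and vertical below 0.08 rad), for 0.2 s.
3. the small collar is threaded on the arbor and pushed home on the medium one (z of small_centre in the frame of wheel between 0.0985 and 0.1035 m and horizontal distance between small_centre and wheel_centre below 0.008 m and angle between small_centre's own z axis and vertical below 0.08 rad), for 0.2 s.
At the end, for the whole second after the job is handed in: All three collars are on the arbor, large at the bottom, medium on it, small on top, each fully home (centres 77, 89 and 101 mm above the wheel's underside, within 2.5 mm), level within 0.08 rad, within 8 mm of the wheel's centre, released and at rest (all of step 1 and all of step 2 and all of step 3 and contact force between the fingers and collar_large below 0.05 N and linear speed of each of collar_large, collar_medium, collar_small below 0.02 m/s and contact force between the fingers and collar_medium below 0.05 N and contact force between the fingers and collar_small below 0.05 N); the robot touches nothing.
It fails at once if the large collar is pressed or wedged against the wheel or its arbor with more than 70 N in all (with the squeeze of the strips, up to 30 N) (contact force between collar_large and wheel above 70 N).
It fails at once if the medium collar is pressed or wedged against the wheel or its arbor with more than 70 N in all (with the squeeze of the strips, up to 30 N) (contact force between collar_medium and wheel above 70 N).
It fails at once if the small collar is pressed or wedged against the wheel or its arbor with more than 70 N in all (with the squeeze of the strips, up to 30 N) (contact force between collar_small and wheel above 70 N).
It fails at once if one of the other things on the table is disturbed (moved more than 30 mm) (distance of any of pigment_mid, waterpot_mid, dish_mid, brush_mid, spatula_mid, vase_mid from where it was at the start of the episode above 0.03 m).
It also fails if it takes over 72 s, if anything falls off the work surface, if the arm or the gripper's body presses on something with over 40 N, if the wrist force passes 120 N, or if a joint passes its speed limit or range.

ROBOT

A 6-joint arm with a two-finger parallel gripper is mounted at the origin on the work surface. World frame = base frame: x ahead of the robot, y to its left, z up, the work surface at z = 0. Lengths are in mm, angles in rad, forces in N, time in s.
With the tool pointing down it reaches from about 325 to 925 mm from the base axis. Payload 3.1 kg.
Tool frame: the origin (TCP) lies at the very end of the fingers, on their centre line; the grasp point (between the pads) lies 19 mm behind it; z points along the fingers, y is the direction in which the jaws open and shut (so a half turn about z gives the same grasp; the last joint's range is limited). The gripper opens to 85 mm and grips with 20 to 120 N. Pads are 22 mm wide; open, the fingers measure 114 mm over their backs; the gripper's body (76 mm by 85 mm) begins 54 mm behind the grasp point. The pads swing forward as they close: fully open they stand 13 mm farther back than shut.
Start: joints at [1.185, 0.217, 1.613, -0, 1.311, -0.112], TCP at [168.976, 601.736, 231.3] pointing down, gripper open.
Joint ranges: [-2.75, 2.75], [-0.78, 2.1], [0.31, 2.55], [-1.13, 4.27], [0.13, 2.63], [-2.58, 2.58]. Speed limits (rad/s): [2.79, 2.79, 3.14, 3.14, 3.14, 3.14].

INTERFACE

Orientations are given as a 3x3 rotation matrix whose columns are the frame's x, y, z axes.
In Python, from workcell import observe, grab_frame, finish_job gives the robot as it stands. The module is installed in compiled form; this text tells all that it offers.
- The arm moves only by the tool drive_tool, never from a script. Its argument "increments" is a list of rows, each a list of 2 entries, a list of its own where there are three numbers: the shift along the tool's x, y, z in mm, then the turn about the tool's z in degrees. In form: [[[tx, ty, tz], roll], ...]. A call has 1 to 5 rows; each row shifts and turns the commanded pose from where the row before left it, along the tool's axes as they then stand; what a row does not reach is not made up. A row lasts 1/10 s, in which the tool goes at most 50 mm and 8.59 degrees, less where a joint would pass 70% of its speed; a pose out of reach is approached as far as the arm can. A call with a gripper value outside its range is refused whole. "claw" is the gripper command: -1 is shut, 1 is fully open, values between are in proportion, set as the call begins (left out, the last holds). The fingers move at their own pace and stop on an object; "grip_force" is the grip in N (left out, the last holds). Time passes only in rows, so rows that do not move let the fingers close. It gives the time, the measured TCP pose, the force and the opening at its end, in the units of the state.
- observe(): the state, without advancing time (a new reading comes with each control period).
- grab_frame(name): name is "side" or "top"; returns a dict with "color" (400x640x3 uint8, red, green, blue), "camera_matrix" (3x3 intrinsics, pixels), "T" (4x4, takes a point from camera to world coordinates). Camera axes: x right, y down, z forward; pixel columns grow to the right and rows downward; lengths in mm; the calibration is good to about 2 mm. A picture is of the moment at which its call begins. There is no depth.
- finish_job(): hands the job in, once; it reports no verdict.
The state is a dict: "time_s": time; "joint_pos": joint angles; "qd": joint speeds; "joint_efforts": joint torques, N m; "ee_pos": TCP position; "eef_rot": TCP orientation; "ft_force": force on the tool from outside, world axes, zero at the start; "torque": the same for the moment, N m; "gripper_width": finger opening in mm.
Only numpy, scipy, OpenCV 4.12 (cv2) and the standard library are available. Lean on these libraries where they do the work, as an engineer would, in place of code of your own. Each camera call takes 0.05 s, during which the arm holds its last target. There are 200 camera calls.

## Working session

There is one attempt and no reset: what is moved stays moved. The work goes in short steps, Python scripts to look and compute and a tool call to move; the robot and the scene stay as the last step left them, time stands still between calls to the robot, and variables do not carry over. Pictures are saved under pics/ and viewed, about 8 in all and at most 12, crops included, and the job is handed in when it is done.

Besides the shell and the picture viewer there is one more tool, called in YAML: its name, and indented under it one key for each argument. drive_tool: Moves the arm, as the interface text tells. Its arguments: {"type":"object","properties":{"increments":{"type":"array"},"claw":{"type":"number"},"grip_force":{"type":"number"}},"required":["increments"]}

```bash
mkdir -p pics; cat > h.py <<'E'
import numpy as np, cv2
from workcell import observe, grab_frame, finish_job
def snap(n,f):
    g=grab_frame(n); cv2.imwrite(f'pics/{f}.png',g['color'][:,:,::-1]); np.savez(f'{f}.npz',K=g['camera_matrix'],T=g['T']); return g
def ray(g,u,v,z):
    K=np.array(g['camera_matrix'] if 'camera_matrix' in g else g['K']);T=np.array(g['T'])
    d=T[:3,:3]@np.linalg.inv(K)@[u,v,1]; o=T[:3,3]
    return o+d*(z-o[2])/d[2]
def proj(g,p):
    K=np.array(g['camera_matrix'] if 'camera_matrix' in g else g['K']);T=np.array(g['T'])
    c=K@(T[:3,:3].T@(np.array(p)-T[:3,3])); return c[:2]/c[2]
E
python3 - <<'E'
from h import *
np.set_printoptions(precision=3,suppress=True)
for n in('top','side'):
    g=snap(n,n+'0'); print(n,g['T'],g['camera_matrix'])
print(observe())
E
```

```text
top [[  -0.063   -0.974    0.215  399.027]
 [  -0.998    0.062   -0.015   15.363]
 [   0.001   -0.216   -0.976 1115.788]
 [   0.       0.       0.       1.   ]] [[384.201   0.    317.515]
 [  0.    384.201 196.316]
 [  0.      0.      1.   ]]
side [[   0.854   -0.276    0.44   179.322]
 [  -0.519   -0.486    0.703 -658.944]
 [   0.02    -0.829   -0.559  623.7  ]
 [   0.       0.       0.       1.   ]] [[376.049   0.    319.533]
 [  0.    376.049 200.253]
 [  0.      0.      1.   ]]
{'time_s': 0.1, 'joint_pos': array([ 1.185,  0.218,  1.615,  0.   ,  1.311, -0.112]), 'qd': array([ 0.002, -0.001, -0.005, -0.001, -0.003, -0.   ]), 'joint_efforts': array([ -0.001, -39.807, -30.497,  -0.   ,   0.004,  -0.   ]), 'ee_pos': array([168.677, 601.029, 230.081]), 'eef_rot': array([[-0.963,  0.27 , -0.001],
       [ 0.27 ,  0.963, -0.002],
       [ 0.   , -0.002, -1.   ]]), 'ft_force': array([-0.021, -0.161, -0.494]), 'torque': array([-0.07 ,  0.019, -0.002]), 'gripper_width': 85.63150967600487}
```

View pics/top0.png

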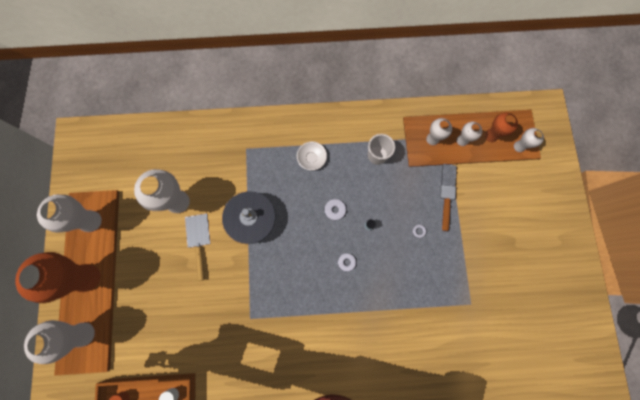

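View pics/side0.png

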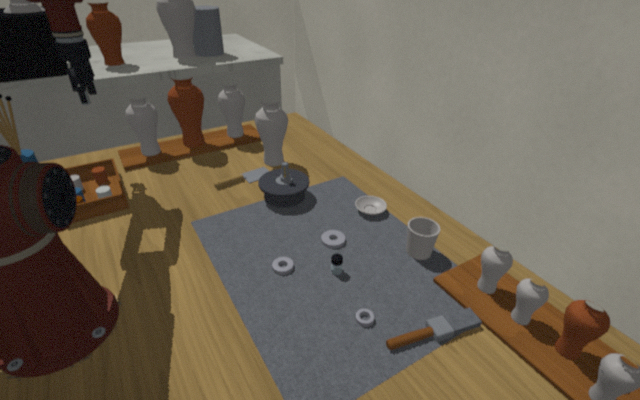

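The top view shows the wheel at (248,217), large collar at (335,209), medium at (347,262), small at (419,231) and the jar at (371,224). Next I measure their positions.

```bash
python3 - <<'E'
from h import *
np.set_printoptions(precision=1,suppress=True)
for n,L in (('top',dict(L=(335,209),M=(347,262),S=(419,231))),('side',dict(L=(333,239),M=(283,266),S=(365,317)))):
    im=cv2.imread(f'pics/{n}0.png'); g=np.load(f'{n}0.npz')
    gr=im.min(2)
    for k,(u,v) in L.items():
        r=18; c=gr[v-r:v+r+1,u-r:u+r+1]
        c=cv2.resize(c,None,fx=8,fy=8,interpolation=cv2.INTER_CUBIC)
        cs,_=cv2.findContours((c>125).astype('uint8'),cv2.RETR_EXTERNAL,cv2.CHAIN_APPROX_NONE)
        cn=max(cs,key=cv2.contourArea); (a,b),ax,_=cv2.fitEllipse(cn)
        a=(a+.5)/8-.5+u-r; b=(b+.5)/8-.5+v-r
        print(n,k,a,b,np.array(ax)/8,ray(g,a,b,12 if n=='top' else 9))
    for nm,uv in dict(top=dict(wheel=(248,217),jar=(371,224),tip=(248,213)),side=dict(wheel=(284,182),jar=(337,258),tip=(285,164)))[n].items(): print(nm,ray(g,*uv,dict(wheel=55,jar=45,tip=112)[nm]))
t=cv2.imread('pics/top0.png')[172:262,203:293]; s=cv2.imread('pics/side0.png')[145:215,245:325]
cv2.imwrite('pics/wh.png',np.hstack([cv2.resize(t,(400,400),interpolation=2),cv2.resize(s,(400,400),interpolation=2)]))
E
```

```text
top L 334.2594757080078 209.0221652984619 [21.5 22.4] [601.5 -47.9  12. ]
top M 345.8495445251465 261.9911766052246 [18.4 19.3] [447.2 -69.6  12. ]
top S 418.55540657043457 230.70956420898438 [13.8 14.3] [ 522.7 -286.1   12. ]
wheel [586.3 196.8  55. ]
jar [ 546.3 -145.9   45. ]
tip [586.9 186.8 112. ]
side L 332.73515701293945 237.06602668762207 [14.5 23.3] [605.2 -46.8   9. ]
side M 282.19190406799316 263.5583829879761 [14.  20.7] [450.2 -69.    9. ]
side S 364.3149642944336 315.41119384765625 [13.9 17.9] [ 526.1 -285.9    9. ]
wheel [586.5 187.9  55. ]
jar [ 548.6 -149.1   45. ]
tip [592.4 189.2 112. ]
```

View pics/wh.png

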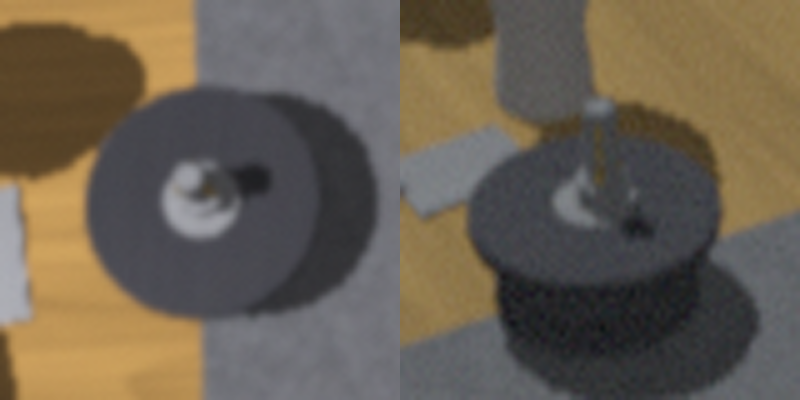

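The crop shows the arbor tip at about top (245,211) and side (285,163), with the disc ellipse clear in both. I refine these numerically.

```bash
python3 - <<'E'
from h import *
np.set_printoptions(precision=1,suppress=True)
s=lambda x,y:(203+(x+.5)/400*90-.5,172+(y+.5)/400*90-.5)
q=lambda x,y:(245+(x-400+.5)/400*80-.5,145+(y+.5)/400*70-.5)
t=np.load('top0.npz');d=np.load('side0.npz')
print('top tip',ray(t,*s(187,173),112),'disc',ray(t,*s(204,202),55),'shoulder',ray(t,*s(201,201),66))
# disc edges by ray of extremes, averaged
for e in [(86,202),(322,202),(204,86),(204,318)]: print(ray(t,*s(*e),55))
print('side tip',ray(d,*q(600,103),112),[ray(d,*q(*e),55) for e in [(469,209),(720,209),(594,133),(594,285)]])
def mask(im,lo,hi): pass
E
```

```text
top tip [594.1 195.4 112. ] disc [586.  195.3  55. ] shoulder [584.8 195.3  66. ]
[590.7 269.3  55. ]
[581.3 121.3  55. ]
[661.  193.5  55. ]
[513.3 197.1  55. ]
side tip [595.2 197.1 112. ] [array([524. , 228.5,  55. ]), array([651. , 156.9,  55. ]), array([622.9, 263.9,  55. ]), array([555.1, 129.5,  55. ])]
```

drive_tool:
  increments:
    - [[-37, -32, 0], 0]
    - [[-37, -32, 0], 0]
    - [[-37, -32, 0], 0]
    - [[-37, -32, 0], 0]
    - [[-37, -32, 0], 0]
  claw: 1

```text
time_s: 0.6
ee_pos: [304.2, 395.8, 230.8]
eef_rot: [[-0.963, 0.27, -0.0], [0.27, 0.963, -0.001], [0.0, -0.001, -1.0]]
ft_force: [0.4, -0.2, -0.2]
gripper_width: 85.7
```

drive_tool:
  increments:
    - [[-37, -32, 0], 0]
    - [[-37, -32, 0], 0]
    - [[-37, -32, 0], 0]
    - [[-37, -32, 0], 0]
    - [[-37, -32, 0], 0]

```text
time_s: 1.1
ee_pos: [439.1, 191.7, 231.0]
eef_rot: [[-0.963, 0.27, -0.0], [0.27, 0.963, 0.0], [0.0, 0.0, -1.0]]
ft_force: [1.0, 1.4, 0.0]
gripper_width: 85.6
```

drive_tool:
  increments:
    - [[-37, -32, 10], 0]
    - [[-37, -32, 20], 0]
    - [[-37, -32, 20], 0]
    - [[-37, -32, 20], 0]
    - [[-37, -32, 20], 0]

```text
time_s: 1.6
ee_pos: [568.1, -3.4, 144.5]
eef_rot: [[-0.963, 0.271, -0.0], [0.271, 0.963, 0.0], [0.001, 0.0, -1.0]]
ft_force: [0.6, 0.3, -0.1]
gripper_width: 85.5
```

drive_tool:
  increments:
    - [[-37, -28, 30], 0]
    - [[0, 0, 30], 0]
    - [[0, 0, 0], 0]
    - [[0, 0, 0], 0]

```text
time_s: 2.0
ee_pos: [591.7, -34.7, 87.4]
eef_rot: [[-0.963, 0.27, -0.003], [0.27, 0.963, 0.001], [0.004, -0.0, -1.0]]
ft_force: [1.1, 0.1, 1.1]
gripper_width: 85.1
```

drive_tool:
  increments:
    - [[-14, -9, 20], 0]
    - [[0, 0, 10], 0]
    - [[0, 0, 0], 0]
    - [[0, 0, 0], 0]

```text
time_s: 2.4
ee_pos: [604.0, -46.6, 59.4]
eef_rot: [[-0.963, 0.269, 0.0], [0.269, 0.963, 0.0], [-0.0, 0.0, -1.0]]
ft_force: [0.3, -0.3, -0.4]
gripper_width: 85.7
```

```bash
python3 - <<'E'
from h import *
np.set_printoptions(precision=1,suppress=True)
o=observe();p=np.array(o['ee_pos']);print(p,o['ft_force'])
out=[]
for n in('top','side'):
    g=snap(n,n+'1'); 
    uv=proj(g,p); L=proj(g,[603,-47.5,12]); print(n,uv,L)
    u,v=np.round(L).astype(int); out.append(cv2.resize(g['color'][v-40:v+40,u-40:u+40,::-1],(400,400),interpolation=2)); print(u,v)
cv2.imwrite('pics/c1.png',np.hstack(out))
E
```

```text
[604.  -46.6  59.4] [ 0.3 -0.3 -0.4]
top [334.5 205.1] [334.1 208.5]
334 209
side [333.1 221.5] [332.2 236.6]
332 237
```

View pics/c1.png

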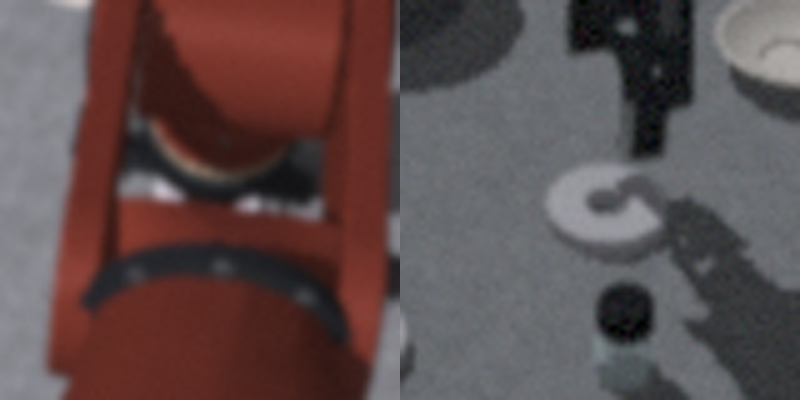

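The side view shows the open fingers above the large collar, collar centre at crop (608,205); the top view is hidden by the arm. I go down and grip.

drive_tool:
  increments:
    - [[0, -1, 25], 0]
    - [[0, 0, 20], 0]
    - [[0, 0, 11], 0]
    - [[0, 0, 5], 0]
    - [[0, 0, 0], 0]

```text
time_s: 3.0
ee_pos: [603.7, -48.3, -2.7]
eef_rot: [[-0.963, 0.27, -0.001], [0.27, 0.963, 0.0], [0.001, -0.0, -1.0]]
ft_force: [-0.0, -0.1, 0.2]
gripper_width: 85.5
```

drive_tool:
  increments:
    - [[0, 0, 0], 0]
    - [[0, 0, 0], 0]
    - [[0, 0, 0], 0]
    - [[0, 0, 0], 0]
    - [[0, 0, 0], 0]
  claw: -1
  grip_force: 40

```text
time_s: 3.5
ee_pos: [605.1, -48.8, -0.5]
eef_rot: [[-0.963, 0.27, 0.002], [0.27, 0.963, -0.001], [-0.002, 0.0, -1.0]]
ft_force: [-2.1, -0.8, 5.6]
gripper_width: 59.9
```

drive_tool:
  increments:
    - [[0, 0, -2], 0]
    - [[0, 0, 0], 0]
    - [[0, 0, 0], 0]

```text
time_s: 3.8
ee_pos: [603.9, -48.5, -0.5]
eef_rot: [[-0.963, 0.27, 0.0], [0.27, 0.963, -0.0], [-0.0, 0.0, -1.0]]
ft_force: [-0.1, 0.9, 0.8]
gripper_width: 59.9
```

drive_tool:
  increments:
    - [[0, 0, -15], 0]
    - [[0, 0, -40], 0]
    - [[0, 0, -45], 0]
    - [[0, 0, -35], 0]
    - [[13, 39, 0], 0]

```text
time_s: 4.3
ee_pos: [608.3, -11.7, 143.5]
eef_rot: [[-0.961, 0.275, 0.016], [0.275, 0.961, -0.004], [-0.017, 0.0, -1.0]]
ft_force: [1.5, 1.1, -0.8]
gripper_width: 59.9
```

drive_tool:
  increments:
    - [[13, 39, 0], 0]
    - [[13, 39, 0], 0]
    - [[13, 39, 0], 0]
    - [[13, 39, 0], 0]
    - [[12, 37, 0], 0]

```text
time_s: 4.8
ee_pos: [592.1, 197.5, 135.4]
eef_rot: [[-0.963, 0.27, 0.001], [0.27, 0.963, 0.0], [-0.0, 0.0, -1.0]]
ft_force: [0.6, -0.8, -1.2]
gripper_width: 59.8
```

drive_tool:
  increments:
    - [[0, 0, 0], 0]
    - [[0, 0, 0], 0]
    - [[0, 0, 0], 0]

```text
time_s: 5.1
ee_pos: [592.5, 194.9, 134.8]
eef_rot: [[-0.963, 0.271, 0.0], [0.271, 0.963, -0.001], [-0.0, -0.0, -1.0]]
ft_force: [-0.2, 0.2, -1.3]
gripper_width: 59.9
```

```bash
python3 - <<'E'
from h import *
np.set_printoptions(precision=2,suppress=True)
o=observe();p=np.array(o['ee_pos']);print(p,o['ft_force'],o['torque'],o['gripper_width'])
g=snap('side','side2'); print(proj(g,p),proj(g,[592,195.5,112]))
c=g['color'][125:205,235:335,::-1]
cv2.imwrite('pics/c2.png',cv2.resize(c,(750,600),interpolation=2))
E
```

```text
[592.46 194.92 134.78] [-0.22  0.18 -1.34] [-0.01  0.02  0.  ] 59.85881637845418
[283.83 155.98] [283.86 163.11]
```

View pics/c2.png

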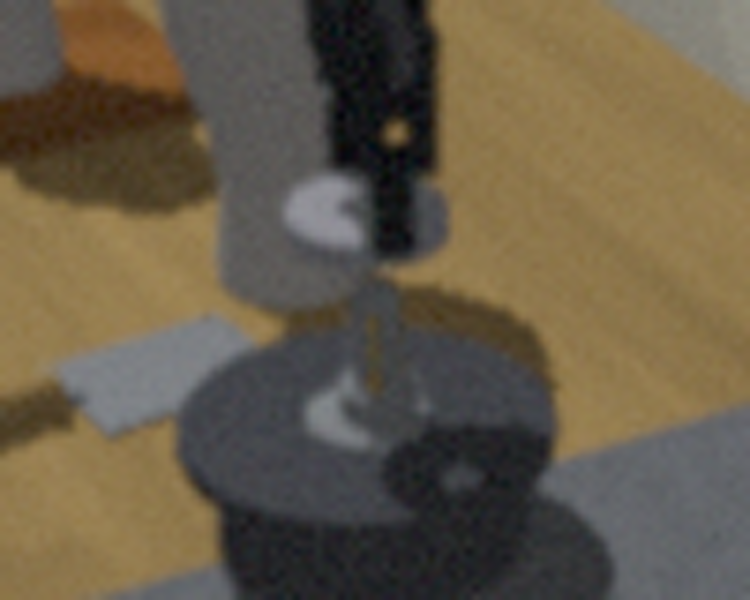

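Image: held collar spans x 283–448, centred about (365,218) of the crop and level; tip top at (376,285). Computing the horizontal offset.

```bash
python3 - <<'E'
from h import *
np.set_printoptions(precision=2,suppress=True)
g=np.load('side2.npz'); im=cv2.imread('pics/side2.png')
q=lambda x,y:(235+(x+.5)/7.5-.5,125+(y+.5)/7.5-.5)
print('collar',ray(g,*q(365.5,218),141.3),'tip',ray(g,*q(376,285),112), 'shoulder proj',proj(g,[592,195.5,66]))
# column profile of the spindle & rows
for v in range(162,178): print(v,im[v,278:292].mean(1).astype(int))
print([ (v,int(im[v,284].mean())) for v in range(156,166)])
for v in (150,152,154,156): print(v,im[v,268:300].mean(1).astype(int))
E
```

```text
collar [592.06 196.96 141.3 ] tip [595.53 197.23 112.  ] shoulder proj [284.39 177.09]
162 [ 87  81  89  83  75  71  65  66  70  82 101 105 108 109]
163 [90 85 84 83 76 66 70 62 69 64 79 75 75 77]
164 [85 86 77 72 67 66 68 70 71 69 65 62 60 62]
165 [73 75 67 62 66 69 71 70 72 72 61 64 65 60]
166 [61 60 68 67 67 68 71 71 70 71 63 63 61 67]
167 [61 58 67 73 68 67 68 63 71 65 67 65 62 63]
168 [65 61 66 73 69 73 70 64 67 71 57 68 71 70]
169 [68 67 69 68 72 68 70 63 70 72 63 68 66 71]
170 [67 65 72 76 72 65 66 66 64 65 64 68 69 69]
171 [67 70 70 75 72 71 70 63 66 66 68 69 65 68]
172 [69 66 71 74 68 69 66 67 68 65 66 62 69 68]
173 [66 69 73 81 74 69 65 66 69 65 64 70 71 71]
174 [67 70 85 99 83 67 66 63 66 67 69 73 76 67]
175 [ 71  81 102 116  91  71  63  66  61  66  69  70  81  74]
176 [ 85  94 111 120  99  79  71  62  64  72  66  65  73  75]
177 [109 121 112 109 102  89  75  66  72  65  69  65  76  80]
[(156, 61), (157, 63), (158, 63), (159, 73), (160, 76), (161, 71), (162, 65), (163, 70), (164, 68), (165, 71)]
150 [ 87  85  86  88  92 102 127 137 144 145 147 145 141 127 110  84  53  27
  26  23  18  32  60  78  86  89 105 104 108 110 111 112]
152 [ 89  91  89  91 103 130 144 147 147 140 146 136 108  86  80  79  57  22
  20  24  17  33  61  77  75  76  91 109 114 112 106 108]
154 [ 89  93  89  90  98 125 136 143 147 146 147 145 143 131 105  81  61  28
  18  18  21  36  55  73  77  77  91 109 114 116 110 112]
156 [ 85  90  91  90  89  87  97 112 126 135 138 143 141 143 134 100  61  34
  25  26  20  18  54  75  79  78  87 112 113 114 113 115]
```

drive_tool:
  increments:
    - [[-2.3, 1, 10], 0]
    - [[0, 0, 9], 0]
    - [[0, 0, 0], 0]
    - [[0, 0, 0], 0]

```text
time_s: 5.55
ee_pos: [594.3, 195.4, 114.3]
eef_rot: [[-0.963, 0.271, -0.002], [0.271, 0.963, -0.0], [0.002, -0.001, -1.0]]
ft_force: [-0.5, 0.1, -1.0]
gripper_width: 60.1
```

drive_tool:
  increments:
    - [[0, 0, 1.5], 0]
    - [[0, 0, 1.5], 0]
    - [[0, 0, 1], 0]
    - [[0, 0, 0], 0]
    - [[0, 0, 0], 0]

```text
time_s: 6.05
ee_pos: [595.0, 196.1, 111.6]
eef_rot: [[-0.963, 0.27, 0.0], [0.27, 0.963, 0.0], [-0.0, 0.0, -1.0]]
ft_force: [-0.3, -0.5, -0.1]
gripper_width: 59.5
```

```bash
python3 -c "
from h import *
o=observe();print([o[k] for k in('ee_pos','ft_force','torque')])"
```

```text
[array([594.9712813 , 196.09500926, 111.57681464]), array([-0.27181643, -0.45719495, -0.12167295]), array([ 0.00101119, -0.02634661,  0.01673871])]
```

drive_tool:
  increments:
    - [[0, 0, 1], 0]
    - [[0, 0, 0], 0]
    - [[0, 0, 0], 0]

```text
time_s: 6.35
ee_pos: [594.9, 196.0, 110.4]
eef_rot: [[-0.963, 0.27, -0.0], [0.27, 0.963, -0.0], [0.0, -0.0, -1.0]]
ft_force: [0.1, -0.6, -0.7]
gripper_width: 59.8
```

```bash
python3 -c "
from h import *
o=observe();print([o[k] for k in('ee_pos','ft_force','torque')])"
```

```text
[array([594.91354118, 196.00224477, 110.44176773]), array([ 0.08784831, -0.59745514, -0.74884341]), array([ 0.01178363,  0.01628607, -0.03606838])]
```

Little force so far, about 1 mm past the tip height. Continuing slowly.

drive_tool:
  increments:
    - [[0, 0, 1], 0]
    - [[0, 0, 0], 0]
    - [[0, 0, 0], 0]

```text
time_s: 6.65
ee_pos: [594.9, 196.0, 109.4]
eef_rot: [[-0.963, 0.27, -0.0], [0.27, 0.963, -0.0], [0.0, -0.0, -1.0]]
ft_force: [-0.5, 0.6, -0.4]
gripper_width: 59.9
```

drive_tool:
  increments:
    - [[0, 0, 1], 0]
    - [[0, 0, 0], 0]
    - [[0, 0, 0], 0]

```text
time_s: 6.95
ee_pos: [594.9, 196.0, 108.4]
eef_rot: [[-0.963, 0.27, -0.0], [0.27, 0.963, -0.0], [0.0, -0.0, -1.0]]
ft_force: [0.0, 0.2, -0.6]
gripper_width: 60.1
```

```bash
python3 -c "
from h import *
o=observe();print([o[k] for k in('ee_pos','ft_force','torque')])"
```

```text
[array([594.88541572, 195.99708795, 108.37671544]), array([ 0.01932267,  0.21926168, -0.62678393]), array([ 0.01727326, -0.00498008, -0.00863252])]
```

drive_tool:
  increments:
    - [[0, 0, 1], 0]
    - [[0, 0, 0], 0]
    - [[0, 0, 0], 0]

```text
time_s: 7.25
ee_pos: [594.9, 196.0, 107.4]
eef_rot: [[-0.963, 0.27, -0.0], [0.27, 0.963, -0.0], [0.0, -0.0, -1.0]]
ft_force: [-0.3, 0.4, -1.3]
gripper_width: 59.8
```

drive_tool:
  increments:
    - [[0, 0, 1], 0]
    - [[0, 0, 0], 0]
    - [[0, 0, 0], 0]

```text
time_s: 7.55
ee_pos: [594.9, 196.0, 106.4]
eef_rot: [[-0.963, 0.27, -0.0], [0.27, 0.963, -0.0], [0.0, -0.0, -1.0]]
ft_force: [0.3, -0.8, -0.4]
gripper_width: 60.0
```

drive_tool:
  increments:
    - [[0, 0, 1], 0]
    - [[0, 0, 0], 0]
    - [[0, 0, 0], 0]

```text
time_s: 7.85
ee_pos: [594.9, 196.0, 105.4]
eef_rot: [[-0.963, 0.27, -0.0], [0.27, 0.963, -0.0], [0.0, -0.0, -1.0]]
ft_force: [-1.3, 0.5, -2.1]
gripper_width: 59.6
```

```bash
python3 -c "
from h import *
o=observe();print([o[k] for k in('ee_pos','ft_force','torque')])"
```

```text
[array([594.89336896, 195.98862484, 105.38753305]), array([-1.32871475,  0.49963814, -2.07074431]), array([-0.03808366,  0.04369716,  0.03831132])]
```

drive_tool:
  increments:
    - [[0, 0, 1], 0]
    - [[0, 0, 0], 0]
    - [[0, 0, 0], 0]

```text
time_s: 8.15
ee_pos: [594.9, 196.0, 104.4]
eef_rot: [[-0.963, 0.27, -0.0], [0.27, 0.963, -0.0], [0.0, -0.0, -1.0]]
ft_force: [0.7, -0.1, -1.0]
gripper_width: 59.6
```

drive_tool:
  increments:
    - [[0, 0, 1], 0]
    - [[0, 0, 0], 0]
    - [[0, 0, 0], 0]

```text
time_s: 8.45
ee_pos: [594.9, 196.0, 103.4]
eef_rot: [[-0.963, 0.27, -0.0], [0.27, 0.963, -0.0], [0.0, -0.0, -1.0]]
ft_force: [-0.6, 0.8, -1.4]
gripper_width: 60.2
```

```bash
python3 - <<'E'
from h import *
np.set_printoptions(precision=2,suppress=True)
o=observe();print([o[k] for k in('ee_pos','ft_force','torque')])
g=snap('side','side3')
c=g['color'][125:205,235:335,::-1]
cv2.imwrite('pics/c3.png',cv2.resize(c,(750,600),interpolation=2))
E
```

```text
[array([594.87, 195.99, 103.39]), array([-0.6 ,  0.76, -1.35]), array([0.03, 0.01, 0.03])]
```

View pics/c3.png

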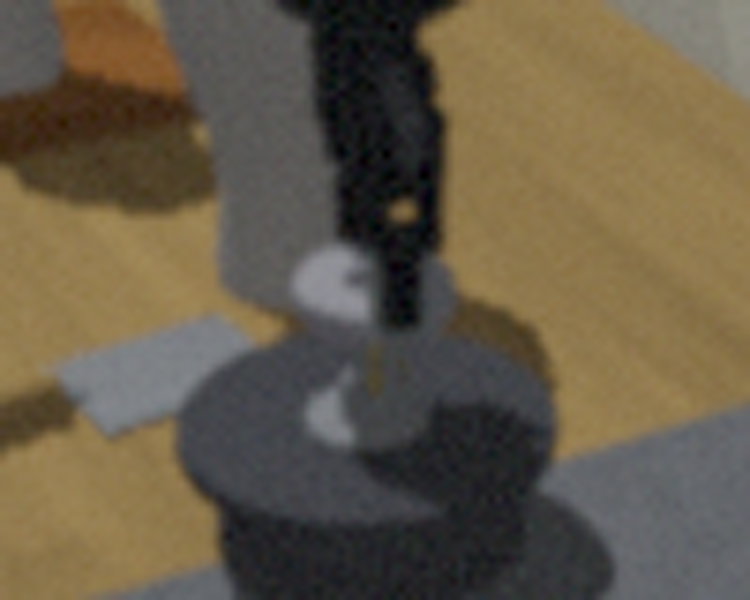

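The collar (x 291–457, centre 374) is now around the tip (376) with no contact force, so it's threading. Pushing on down.

drive_tool:
  increments:
    - [[0, 0, 1], 0]
    - [[0, 0, 1], 0]
    - [[0, 0, 1], 0]
    - [[0, 0, 0], 0]

```text
time_s: 8.9
ee_pos: [595.3, 195.7, 101.0]
eef_rot: [[-0.963, 0.27, 0.001], [0.27, 0.963, -0.001], [-0.001, -0.0, -1.0]]
ft_force: [-1.0, -1.6, 2.3]
gripper_width: 60.0
```

drive_tool:
  increments:
    - [[0, 0, 1], 0]
    - [[0, 0, 1], 0]
    - [[0, 0, 1], 0]
    - [[0, 0, 0], 0]

```text
time_s: 9.3
ee_pos: [595.3, 196.0, 97.5]
eef_rot: [[-0.963, 0.27, 0.001], [0.27, 0.963, 0.0], [-0.001, 0.0, -1.0]]
ft_force: [0.4, -1.6, 2.9]
gripper_width: 60.0
```

```bash
python3 -c "
from h import *
o=observe();print([o[k] for k in('ee_pos','ft_force','torque')])"
```

```text
[array([595.29254924, 195.98145156,  97.48041633]), array([ 0.40586864, -1.57972885,  2.94756497]), array([-0.36298967, -0.05173025,  0.03944518])]
```

drive_tool:
  increments:
    - [[0, -0.4, 1], 0]
    - [[0, 0, 1.5], 0]
    - [[0, 0, 1.5], 0]
    - [[0, 0, 1.5], 0]
    - [[0, 0, 0], 0]

```text
time_s: 9.8
ee_pos: [595.2, 195.8, 92.1]
eef_rot: [[-0.963, 0.27, 0.001], [0.27, 0.963, 0.0], [-0.001, 0.001, -1.0]]
ft_force: [0.1, -1.7, 2.1]
gripper_width: 59.9
```

drive_tool:
  increments:
    - [[0, 0, 1.5], 0]
    - [[0, 0, 1.5], 0]
    - [[0, 0, 1.5], 0]
    - [[0, 0, 1.5], 0]
    - [[0, 0, 0], 0]

```text
time_s: 10.3
ee_pos: [595.3, 195.7, 87.1]
eef_rot: [[-0.963, 0.27, 0.001], [0.27, 0.963, 0.0], [-0.001, 0.0, -1.0]]
ft_force: [-1.1, -1.9, 6.0]
gripper_width: 59.7
```

```bash
python3 -c "
from h import *
o=observe();print([o[k] for k in('ee_pos','ft_force','torque')])"
```

```text
[array([595.29396891, 195.71791813,  87.05438915]), array([-1.14742791, -1.92584773,  6.0352204 ]), array([-0.32187597,  0.24362367,  0.08930839])]
```

drive_tool:
  increments:
    - [[0, -0.4, 1.5], 0]
    - [[0, 0, 1.5], 0]
    - [[0, 0, 1.5], 0]
    - [[0, 0, 1.5], 0]
    - [[0, 0, 0], 0]

```text
time_s: 10.8
ee_pos: [595.1, 195.6, 80.0]
eef_rot: [[-0.963, 0.27, 0.001], [0.27, 0.963, 0.001], [-0.001, 0.001, -1.0]]
ft_force: [0.2, -0.3, 2.1]
gripper_width: 59.5
```

drive_tool:
  increments:
    - [[0, 0, 1.5], 0]
    - [[0, 0, 1.5], 0]
    - [[0, 0, 1.5], 0]
    - [[0, 0, 1], 0]
    - [[0, 0, 0], 0]

```text
time_s: 11.3
ee_pos: [595.3, 195.5, 75.9]
eef_rot: [[-0.963, 0.27, 0.001], [0.27, 0.963, 0.0], [-0.001, 0.001, -1.0]]
ft_force: [-1.2, -1.3, 8.2]
gripper_width: 59.7
```

```bash
python3 -c "
from h import *
o=observe();print([o[k] for k in('ee_pos','ft_force','torque')])"
```

```text
[array([595.34022273, 195.52742409,  75.86774693]), array([-1.18028585, -1.28105407,  8.23394391]), array([-0.19095644,  0.28210775,  0.04340788])]
```

drive_tool:
  increments:
    - [[0, 0, 1], 0]
    - [[0, 0, 1], 0]
    - [[0, 0, 0], 0]

```text
time_s: 11.6
ee_pos: [595.2, 195.5, 73.4]
eef_rot: [[-0.963, 0.27, 0.001], [0.27, 0.963, 0.001], [-0.001, 0.001, -1.0]]
ft_force: [-0.7, -0.2, 5.1]
gripper_width: 60.1
```

drive_tool:
  increments:
    - [[0, 0, 1], 0]
    - [[0, 0, 0], 0]
    - [[0, 0, 0], 0]

```text
time_s: 11.9
ee_pos: [595.2, 195.5, 71.7]
eef_rot: [[-0.963, 0.27, 0.001], [0.27, 0.963, 0.001], [-0.001, 0.001, -1.0]]
ft_force: [0.3, -0.7, 4.4]
gripper_width: 59.9
```

drive_tool:
  increments:
    - [[0, 0, 1], 0]
    - [[0, 0, 0], 0]
    - [[0, 0, 0], 0]

```text
time_s: 12.2
ee_pos: [595.1, 195.4, 70.5]
eef_rot: [[-0.963, 0.27, 0.001], [0.27, 0.963, 0.0], [-0.001, 0.001, -1.0]]
ft_force: [0.5, 0.3, 4.0]
gripper_width: 59.7
```

drive_tool:
  increments:
    - [[0, 0, 0.8], 0]
    - [[0, 0, 0], 0]
    - [[0, 0, 0], 0]

```text
time_s: 12.5
ee_pos: [595.1, 195.5, 70.5]
eef_rot: [[-0.963, 0.27, 0.001], [0.27, 0.963, 0.0], [-0.0, 0.0, -1.0]]
ft_force: [0.4, -0.3, 7.1]
gripper_width: 59.8
```

drive_tool:
  increments:
    - [[0, 0, 0.8], 0]
    - [[0, 0, 0], 0]
    - [[0, 0, 0], 0]

```text
time_s: 12.8
ee_pos: [595.1, 195.5, 70.4]
eef_rot: [[-0.963, 0.27, 0.0], [0.27, 0.963, 0.0], [-0.0, 0.0, -1.0]]
ft_force: [-1.3, -0.8, 11.0]
gripper_width: 59.9
```

Stopped at 70.4 mm with force rising to about 11 N: the large collar is home. Unload, release, and go to the medium one.

drive_tool:
  increments:
    - [[0, 0, -1.8], 0]
    - [[0, 0, 0], 0]
    - [[0, 0, 0], 0]

```text
time_s: 13.1
ee_pos: [595.0, 195.4, 70.5]
eef_rot: [[-0.963, 0.27, 0.001], [0.27, 0.963, 0.0], [-0.0, 0.0, -1.0]]
ft_force: [2.2, 0.6, 2.2]
gripper_width: 60.1
```

drive_tool:
  increments:
    - [[0, 0, 0], 0]
    - [[0, 0, 0], 0]
    - [[0, 0, 0], 0]
    - [[0, 0, 0], 0]
  claw: 1

```text
time_s: 13.5
ee_pos: [594.0, 195.1, 70.0]
eef_rot: [[-0.963, 0.27, -0.002], [0.27, 0.963, -0.0], [0.002, -0.001, -1.0]]
ft_force: [-0.4, -0.1, 0.3]
gripper_width: 85.6
```

drive_tool:
  increments:
    - [[0, 0, -10], 0]
    - [[0, 0, -30], 0]
    - [[0, 0, -40], 0]
    - [[10, -42, 0], 0]
    - [[10, -42, 0], 0]

```text
time_s: 14.0
ee_pos: [554.7, 119.8, 154.2]
eef_rot: [[-0.963, 0.268, 0.006], [0.268, 0.963, 0.0], [-0.006, 0.002, -1.0]]
ft_force: [0.3, -0.4, -0.6]
gripper_width: 85.7
```

drive_tool:
  increments:
    - [[10, -42, 0], 0]
    - [[10, -42, 0], 0]
    - [[10, -42, 0], 0]
    - [[10, -42, 20], 0]
    - [[8.5, -43.5, 30], 0]

```text
time_s: 14.5
ee_pos: [451.6, -70.1, 105.1]
eef_rot: [[-0.963, 0.27, 0.007], [0.27, 0.963, -0.002], [-0.007, -0.0, -1.0]]
ft_force: [0.7, -0.1, -0.5]
gripper_width: 85.5
```

drive_tool:
  increments:
    - [[0, 0, 30], 0]
    - [[0, 0, 20], 0]
    - [[0, 0, 0], 0]
    - [[0, 0, 0], 0]

```text
time_s: 14.9
ee_pos: [450.5, -68.2, 53.3]
eef_rot: [[-0.963, 0.27, 0.0], [0.27, 0.963, -0.0], [-0.0, 0.0, -1.0]]
ft_force: [0.1, 0.3, 1.3]
gripper_width: 85.5
```

```bash
python3 - <<'E'
from h import *
np.set_printoptions(precision=2,suppress=True)
o=observe();print([o[k] for k in('ee_pos','ft_force','torque')])
g=snap('side','side4'); t=snap('top','top4')
c=g['color'][125:205,235:335,::-1]; d=t['color'][172:252,203:303,::-1]
cv2.imwrite('pics/c4.png',np.hstack([cv2.resize(x,(400,320),interpolation=2) for x in(c,d)]))
E
```

```text
[array([450.54, -68.2 ,  53.32]), array([0.12, 0.31, 1.31]), array([-0.06, -0.  , -0.08])]
```

View pics/c4.png

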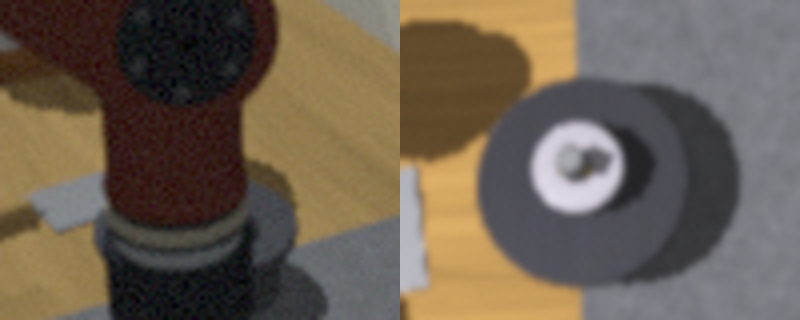

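Top view shows the large collar centred round the arbor on the disc. Now gripping the medium collar.

drive_tool:
  increments:
    - [[0.4, -2.5, 20], 0]
    - [[0, 0, 20], 0]
    - [[0, 0, 7], 0]
    - [[0, 0, 3], 0]
    - [[0, 0, 0], 0]

```text
time_s: 15.5
ee_pos: [449.8, -70.4, 3.3]
eef_rot: [[-0.963, 0.27, 0.001], [0.27, 0.963, -0.0], [-0.001, -0.0, -1.0]]
ft_force: [0.6, -0.5, 0.1]
gripper_width: 85.2
```

drive_tool:
  increments:
    - [[0, 0, 0], 0]
    - [[0, 0, 0], 0]
    - [[0, 0, 0], 0]
    - [[0, 0, 0], 0]
    - [[0, 0, 0], 0]
  claw: -1
  grip_force: 40

```text
time_s: 16.0
ee_pos: [449.9, -70.6, 3.9]
eef_rot: [[-0.963, 0.27, 0.001], [0.27, 0.963, -0.0], [-0.001, -0.0, -1.0]]
ft_force: [-1.1, 1.5, 7.1]
gripper_width: 47.3
```

drive_tool:
  increments:
    - [[0, 0, 0], 0]
    - [[0, 0, 0], 0]

```text
time_s: 16.2
ee_pos: [449.9, -70.6, 3.9]
eef_rot: [[-0.963, 0.27, 0.001], [0.27, 0.963, -0.0], [-0.001, -0.0, -1.0]]
ft_force: [-2.0, 0.7, 6.7]
gripper_width: 47.2
```

drive_tool:
  increments:
    - [[0, 0, -15], 0]
    - [[0, 0, -40], 0]
    - [[0, 0, -45], 0]
    - [[0, 0, -37], 0]
    - [[-10, 42, 0], 0]

```text
time_s: 16.7
ee_pos: [474.4, -36.4, 146.7]
eef_rot: [[-0.961, 0.276, 0.013], [0.276, 0.961, -0.005], [-0.014, -0.001, -1.0]]
ft_force: [1.0, -0.7, 0.3]
gripper_width: 47.1
```

drive_tool:
  increments:
    - [[-10, 42, 0], 0]
    - [[-10, 42, 0], 0]
    - [[-10, 42, 0], 0]
    - [[-10, 42, 0], 0]
    - [[-10, 42, 0], 0]

```text
time_s: 17.2
ee_pos: [575.6, 157.6, 139.8]
eef_rot: [[-0.963, 0.27, 0.0], [0.27, 0.963, -0.0], [-0.0, -0.0, -1.0]]
ft_force: [1.0, -1.1, -1.2]
gripper_width: 47.5
```

drive_tool:
  increments:
    - [[-8.5, 43.5, 0], 0]
    - [[0, 0, 0], 0]
    - [[0, 0, 0], 0]
    - [[0, 0, 0], 0]

```text
time_s: 17.6
ee_pos: [594.2, 194.7, 139.3]
eef_rot: [[-0.963, 0.271, -0.001], [0.271, 0.963, -0.001], [0.001, -0.001, -1.0]]
ft_force: [0.5, 0.0, -0.5]
gripper_width: 47.2
```

```bash
python3 - <<'E'
from h import *
np.set_printoptions(precision=2,suppress=True)
o=observe();p=np.array(o['ee_pos']);print(p,o['ft_force'],o['torque'],o['gripper_width'])
g=snap('side','side5'); print(proj(g,[595.1,195.5,112]),proj(g,p+[0,0,2.1]))
c=g['color'][125:205,235:335,::-1]
cv2.imwrite('pics/c5.png',cv2.resize(c,(750,600),interpolation=2))
E
```

```text
[594.18 194.72 139.26] [ 0.46  0.01 -0.47] [-0.02 -0.02 -0.03] 47.22536275132224
[284.84 162.86] [284.34 153.77]
```

View pics/c5.png

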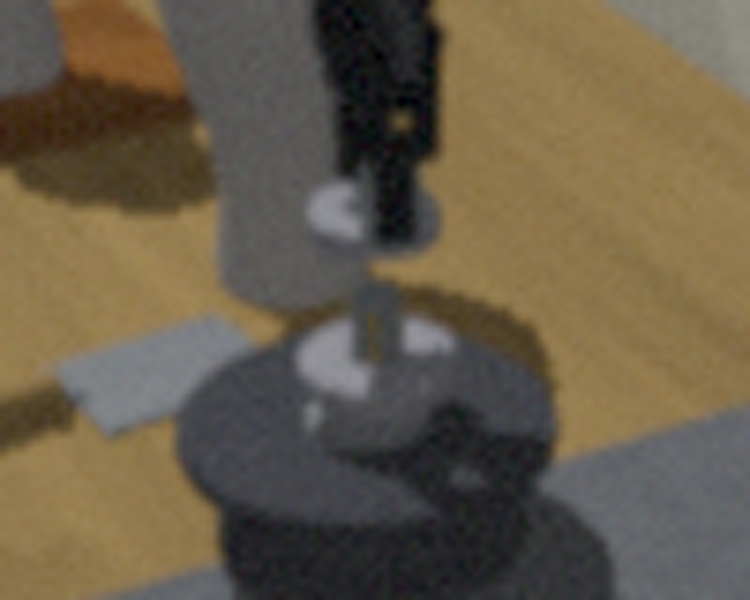

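The medium collar hangs level, centre x 373 against the arbor's 377; the large one sits flat on the seat. Small correction, then descend.

drive_tool:
  increments:
    - [[-1, 1, 10], 0]
    - [[0, 0, 10], 0]
    - [[0, 0, 0], 0]
    - [[0, 0, 0], 0]

```text
time_s: 18.05
ee_pos: [595.4, 195.7, 118.6]
eef_rot: [[-0.963, 0.271, -0.002], [0.271, 0.963, -0.0], [0.002, -0.001, -1.0]]
ft_force: [0.9, 0.1, -0.1]
gripper_width: 47.4
```

drive_tool:
  increments:
    - [[0, 0, 1.5], 0]
    - [[0, 0, 1.5], 0]
    - [[0, 0, 1], 0]
    - [[0, 0, 0], 0]
    - [[0, 0, 0], 0]

```text
time_s: 18.55
ee_pos: [596.2, 196.3, 115.7]
eef_rot: [[-0.963, 0.27, 0.0], [0.27, 0.963, 0.0], [-0.0, 0.0, -1.0]]
ft_force: [0.3, -0.1, -0.8]
gripper_width: 46.9
```

drive_tool:
  increments:
    - [[0, 0, 1], 0]
    - [[0, 0, 0], 0]
    - [[0, 0, 0], 0]

```text
time_s: 18.85
ee_pos: [596.2, 196.3, 114.6]
eef_rot: [[-0.963, 0.27, -0.0], [0.27, 0.963, -0.0], [0.0, -0.0, -1.0]]
ft_force: [-0.5, 1.2, -0.8]
gripper_width: 47.0
```

drive_tool:
  increments:
    - [[0, 0, 1], 0]
    - [[0, 0, 0], 0]
    - [[0, 0, 0], 0]

```text
time_s: 19.15
ee_pos: [596.1, 196.2, 113.8]
eef_rot: [[-0.963, 0.27, -0.0], [0.27, 0.963, -0.0], [0.0, -0.0, -1.0]]
ft_force: [-0.8, -0.6, 1.4]
gripper_width: 47.2
```

drive_tool:
  increments:
    - [[0.3, -0.8, 0], 0]
    - [[0, 0, 1], 0]
    - [[0, 0, 0], 0]
    - [[0, 0, 0], 0]

```text
time_s: 19.55
ee_pos: [595.6, 195.6, 112.7]
eef_rot: [[-0.963, 0.27, -0.0], [0.27, 0.963, 0.0], [0.0, -0.0, -1.0]]
ft_force: [-0.8, -1.8, 0.7]
gripper_width: 47.4
```

drive_tool:
  increments:
    - [[0, 0, 1], 0]
    - [[0, 0, 0], 0]
    - [[0, 0, 0], 0]

```text
time_s: 19.85
ee_pos: [595.2, 195.6, 111.1]
eef_rot: [[-0.963, 0.27, -0.001], [0.27, 0.963, -0.0], [0.001, -0.0, -1.0]]
ft_force: [-2.0, 0.3, -0.3]
gripper_width: 47.3
```

drive_tool:
  increments:
    - [[0, 0, 1], 0]
    - [[0, 0, 0], 0]
    - [[0, 0, 0], 0]

```text
time_s: 20.15
ee_pos: [595.3, 195.6, 110.3]
eef_rot: [[-0.963, 0.27, -0.001], [0.27, 0.963, -0.0], [0.001, -0.0, -1.0]]
ft_force: [-2.3, 0.4, 0.5]
gripper_width: 47.3
```

```bash
python3 -c "
from h import *
o=observe();print([o[k] for k in('ee_pos','ft_force','torque')])"
```

```text
[array([595.27808256, 195.57062292, 110.32760125]), array([-2.3427598 ,  0.35350688,  0.54306478]), array([0.06678563, 0.40962283, 0.01551477])]
```

drive_tool:
  increments:
    - [[0.6, -0.2, 1], 0]
    - [[0, 0, 1], 0]
    - [[0, 0, 1], 0]
    - [[0, 0, 0], 0]
    - [[0, 0, 0], 0]

```text
time_s: 20.65
ee_pos: [595.2, 195.6, 107.7]
eef_rot: [[-0.963, 0.27, 0.0], [0.27, 0.963, 0.0], [-0.0, 0.0, -1.0]]
ft_force: [-1.6, 1.2, 0.9]
gripper_width: 47.4
```

drive_tool:
  increments:
    - [[0, 0, 1], 0]
    - [[0, 0, 1], 0]
    - [[0, 0, 1], 0]
    - [[0, 0, 0], 0]

```text
time_s: 21.05
ee_pos: [595.3, 195.6, 105.7]
eef_rot: [[-0.963, 0.27, 0.0], [0.27, 0.963, 0.0], [-0.0, 0.0, -1.0]]
ft_force: [-3.7, 0.3, 5.7]
gripper_width: 47.3
```

drive_tool:
  increments:
    - [[0, 0, 1], 0]
    - [[0, 0, 1], 0]
    - [[0, 0, 1], 0]
    - [[0, 0, 0], 0]

```text
time_s: 21.45
ee_pos: [594.7, 195.6, 101.7]
eef_rot: [[-0.963, 0.27, -0.001], [0.27, 0.963, 0.0], [0.001, -0.0, -1.0]]
ft_force: [-3.2, 1.8, 2.4]
gripper_width: 47.3
```

```bash
python3 -c "
from h import *
o=observe();print([o[k] for k in('ee_pos','ft_force','torque')])"
```

```text
[array([594.66292689, 195.63775534, 101.65215204]), array([-3.19964065,  1.75348262,  2.43880941]), array([0.17130434, 0.65221253, 0.02428485])]
```

drive_tool:
  increments:
    - [[0.8, 0, 1], 0]
    - [[0, 0, 1], 0]
    - [[0, 0, 1], 0]
    - [[0, 0, 1], 0]
    - [[0, 0, 0], 0]

```text
time_s: 21.95
ee_pos: [594.4, 195.8, 97.5]
eef_rot: [[-0.963, 0.27, 0.0], [0.27, 0.963, 0.0], [-0.0, 0.0, -1.0]]
ft_force: [-3.1, 1.9, 3.6]
gripper_width: 47.4
```

drive_tool:
  increments:
    - [[0.3, 0, 1.5], 0]
    - [[0, 0, 1.5], 0]
    - [[0, 0, 1.5], 0]
    - [[0, 0, 0], 0]
    - [[0, 0, 0], 0]

```text
time_s: 22.45
ee_pos: [594.3, 195.9, 93.4]
eef_rot: [[-0.963, 0.27, 0.001], [0.27, 0.963, 0.0], [-0.0, 0.0, -1.0]]
ft_force: [-2.6, 1.5, 4.8]
gripper_width: 46.9
```

drive_tool:
  increments:
    - [[0, 0, 1.5], 0]
    - [[0, 0, 1.5], 0]
    - [[0, 0, 0], 0]
    - [[0, 0, 0], 0]

```text
time_s: 22.85
ee_pos: [594.3, 196.1, 90.7]
eef_rot: [[-0.963, 0.27, 0.001], [0.27, 0.963, 0.001], [-0.0, 0.001, -1.0]]
ft_force: [-3.6, 1.2, 6.0]
gripper_width: 46.7
```

```bash
python3 -c "
from h import *
o=observe();print([o[k] for k in('ee_pos','ft_force','torque')])"
```

```text
[array([594.26307419, 196.12042511,  90.74367262]), array([-3.5538487 ,  1.19009296,  5.98011427]), array([ 0.14364852,  0.64708532, -0.02870781])]
```

drive_tool:
  increments:
    - [[0.4, 0, 1], 0]
    - [[0, 0, 1], 0]
    - [[0, 0, 0], 0]
    - [[0, 0, 0], 0]

```text
time_s: 23.25
ee_pos: [594.3, 196.0, 88.3]
eef_rot: [[-0.963, 0.27, 0.002], [0.27, 0.963, 0.0], [-0.001, 0.001, -1.0]]
ft_force: [-1.2, 0.8, 3.4]
gripper_width: 47.6
```

drive_tool:
  increments:
    - [[0.3, 0, 1], 0]
    - [[0, 0, 0.8], 0]
    - [[0, 0, 0], 0]
    - [[0, 0, 0], 0]

```text
time_s: 23.65
ee_pos: [594.3, 196.0, 87.4]
eef_rot: [[-0.963, 0.27, 0.002], [0.27, 0.963, 0.0], [-0.002, 0.001, -1.0]]
ft_force: [-2.4, 1.2, 7.0]
gripper_width: 47.1
```

drive_tool:
  increments:
    - [[0, 0, 0.8], 0]
    - [[0, 0, 0], 0]
    - [[0, 0, 0], 0]

```text
time_s: 23.95
ee_pos: [594.4, 196.0, 87.0]
eef_rot: [[-0.963, 0.27, 0.002], [0.27, 0.963, 0.0], [-0.002, 0.001, -1.0]]
ft_force: [-2.8, 0.7, 8.7]
gripper_width: 47.4
```

drive_tool:
  increments:
    - [[0, 0, 0.8], 0]
    - [[0, 0, 0], 0]
    - [[0, 0, 0], 0]

```text
time_s: 24.25
ee_pos: [594.4, 196.0, 87.0]
eef_rot: [[-0.963, 0.27, 0.002], [0.27, 0.963, -0.0], [-0.002, 0.0, -1.0]]
ft_force: [-4.3, -0.3, 12.6]
gripper_width: 47.3
```

Stopped at 87.0 mm as predicted: medium home. Release and go for the small one.

drive_tool:
  increments:
    - [[0, 0, -2.4], 0]
    - [[0, 0, 0], 0]
    - [[0, 0, 0], 0]

```text
time_s: 24.55
ee_pos: [594.2, 195.9, 87.2]
eef_rot: [[-0.963, 0.27, 0.002], [0.27, 0.963, 0.0], [-0.002, 0.001, -1.0]]
ft_force: [0.2, 0.7, 2.0]
gripper_width: 47.4
```

drive_tool:
  increments:
    - [[0, 0, 0], 0]
    - [[0, 0, 0], 0]
    - [[0, 0, 0], 0]
    - [[0, 0, 0], 0]
  claw: 1

```text
time_s: 24.95
ee_pos: [593.0, 195.8, 86.7]
eef_rot: [[-0.963, 0.27, -0.001], [0.27, 0.963, -0.0], [0.001, -0.001, -1.0]]
ft_force: [1.1, -0.1, 0.1]
gripper_width: 85.1
```

drive_tool:
  increments:
    - [[0, 0, -10], 0]
    - [[0, 0, -25], 0]
    - [[0, 0, -30], 0]
    - [[0, 0, 0], 0]
    - [[0, 0, 0], 0]

```text
time_s: 25.45
ee_pos: [594.4, 196.2, 154.0]
eef_rot: [[-0.963, 0.27, 0.003], [0.27, 0.963, 0.001], [-0.003, 0.001, -1.0]]
ft_force: [0.0, 1.2, -0.2]
gripper_width: 85.0
```

drive_tool:
  increments:
    - [[-6.5, -48.4, 0], 0]
    - [[-6.5, -48.4, 0], 0]
    - [[-6.5, -48.4, 0], 0]
    - [[-6.5, -48.4, 0], 0]
    - [[-6.5, -48.4, 0], 0]

```text
time_s: 25.95
ee_pos: [557.4, -47.2, 150.6]
eef_rot: [[-0.963, 0.27, -0.003], [0.27, 0.963, 0.001], [0.003, -0.0, -1.0]]
ft_force: [0.5, -0.7, -0.1]
gripper_width: 85.2
```

drive_tool:
  increments:
    - [[-6.5, -48.4, 0], 0]
    - [[-6.5, -48.4, 0], 0]
    - [[-6.5, -48.4, 0], 0]
    - [[-6.5, -48.4, 10], 0]
    - [[-6.5, -48.4, 15], 0]

```text
time_s: 26.45
ee_pos: [524.5, -288.5, 127.0]
eef_rot: [[-0.963, 0.271, 0.0], [0.271, 0.963, -0.0], [-0.0, -0.0, -1.0]]
ft_force: [0.7, -0.3, 0.5]
gripper_width: 85.2
```

drive_tool:
  increments:
    - [[0, 0, 35], 0]
    - [[0, 0, 35], 0]
    - [[0, 0, 0], 0]
    - [[0, 0, 0], 0]

```text
time_s: 26.85
ee_pos: [523.7, -285.4, 55.8]
eef_rot: [[-0.963, 0.27, -0.004], [0.27, 0.963, 0.003], [0.004, 0.001, -1.0]]
ft_force: [-0.3, 0.3, 0.4]
gripper_width: 85.6
```

drive_tool:
  increments:
    - [[-1.8, -1.4, 22], 0]
    - [[0, 0, 20], 0]
    - [[0, 0, 7], 0]
    - [[0, 0, 3], 0]
    - [[0, 0, 0], 0]

```text
time_s: 27.35
ee_pos: [527.4, -288.6, 6.7]
eef_rot: [[-0.963, 0.27, 0.001], [0.27, 0.963, -0.001], [-0.002, -0.001, -1.0]]
ft_force: [-0.8, 0.3, 0.3]
gripper_width: 85.4
```

drive_tool:
  increments:
    - [[0, 0, 0], 0]
    - [[0, 0, 0], 0]
    - [[0, 0, 0], 0]
    - [[0, 0, 0], 0]
    - [[0, 0, 0], 0]
  claw: -1
  grip_force: 40

```text
time_s: 27.85
ee_pos: [527.1, -288.7, 6.7]
eef_rot: [[-0.963, 0.271, 0.001], [0.271, 0.963, -0.0], [-0.001, -0.0, -1.0]]
ft_force: [-1.8, 1.0, 6.1]
gripper_width: 34.8
```

drive_tool:
  increments:
    - [[0, 0, 0], 0]
    - [[0, 0, 0], 0]
    - [[0, 0, 0], 0]

```text
time_s: 28.15
ee_pos: [527.1, -288.7, 6.7]
eef_rot: [[-0.963, 0.27, 0.001], [0.27, 0.963, -0.001], [-0.001, -0.0, -1.0]]
ft_force: [-1.2, 0.4, 6.0]
gripper_width: 34.7
```

Gripped 3 mm higher than wanted; I regrip lower.

drive_tool:
  increments:
    - [[0, 0, -1], 0]
    - [[0, 0, 0], 0]
    - [[0, 0, 0], 0]
    - [[0, 0, 0], 0]
  claw: 0.3

```text
time_s: 28.55
ee_pos: [526.3, -288.2, 6.1]
eef_rot: [[-0.963, 0.27, -0.0], [0.27, 0.963, 0.0], [0.0, 0.0, -1.0]]
ft_force: [0.4, 0.5, 0.3]
gripper_width: 55.4
```

drive_tool:
  increments:
    - [[1.9, 0, 3], 0]
    - [[0, 0, 1.5], 0]
    - [[0, 0, 0], 0]
    - [[0, 0, 0], 0]

```text
time_s: 28.95
ee_pos: [524.6, -287.8, 1.8]
eef_rot: [[-0.963, 0.27, -0.0], [0.27, 0.963, 0.0], [0.0, 0.0, -1.0]]
ft_force: [0.2, 1.1, 0.3]
gripper_width: 55.3
```

drive_tool:
  increments:
    - [[0, 0, 0], 0]
    - [[0, 0, 0], 0]
    - [[0, 0, 0], 0]
    - [[0, 0, 0], 0]
    - [[0, 0, 0], 0]
  claw: -1

```text
time_s: 29.45
ee_pos: [525.1, -288.1, 2.5]
eef_rot: [[-0.963, 0.27, 0.001], [0.27, 0.963, -0.001], [-0.001, -0.0, -1.0]]
ft_force: [-1.4, -0.1, 3.9]
gripper_width: 36.2
```

drive_tool:
  increments:
    - [[0, 0, 0], 0]
    - [[0, 0, 0], 0]

```text
time_s: 29.65
ee_pos: [525.1, -288.1, 2.5]
eef_rot: [[-0.963, 0.27, 0.001], [0.27, 0.963, -0.001], [-0.001, -0.0, -1.0]]
ft_force: [-1.1, 0.5, 5.8]
gripper_width: 36.2
```

drive_tool:
  increments:
    - [[0, 0, -15], 0]
    - [[0, 0, -40], 0]
    - [[0, 0, -45], 0]
    - [[0, 0, -40], 0]
    - [[6.4, 48.4, 0], 0]

```text
time_s: 30.15
ee_pos: [536.6, -246.6, 151.0]
eef_rot: [[-0.961, 0.276, 0.014], [0.276, 0.961, -0.011], [-0.017, -0.007, -1.0]]
ft_force: [1.8, 0.5, 0.9]
gripper_width: 35.9
```

drive_tool:
  increments:
    - [[6.4, 48.4, 0], 0]
    - [[6.4, 48.4, 0], 0]
    - [[6.4, 48.4, 0], 0]
    - [[6.4, 48.4, 0], 0]
    - [[6.4, 48.4, 0], 0]

```text
time_s: 30.65
ee_pos: [565.8, 4.1, 142.3]
eef_rot: [[-0.963, 0.271, 0.0], [0.271, 0.963, 0.0], [0.0, 0.0, -1.0]]
ft_force: [0.9, -0.4, -1.0]
gripper_width: 36.3
```

drive_tool:
  increments:
    - [[6.4, 48.4, 0], 0]
    - [[6.4, 48.4, 0], 0]
    - [[6.4, 48.4, 0], 0]
    - [[6.4, 48.4, 0], 0]
    - [[0, 0, 0], 0]

```text
time_s: 31.15
ee_pos: [593.8, 201.4, 142.5]
eef_rot: [[-0.964, 0.264, 0.001], [0.264, 0.964, 0.003], [-0.0, 0.003, -1.0]]
ft_force: [-0.4, -0.2, -0.4]
gripper_width: 35.8
```

drive_tool:
  increments:
    - [[0, 0, 0], 0]
    - [[0, 0, 0], 0]
    - [[0, 0, 0], 0]
    - [[0, 0, 0], 0]

```text
time_s: 31.55
ee_pos: [593.9, 193.9, 141.9]
eef_rot: [[-0.962, 0.272, -0.0], [0.272, 0.962, -0.0], [0.0, -0.0, -1.0]]
ft_force: [0.3, -0.6, -0.8]
gripper_width: 35.7
```

```bash
python3 - <<'E'
from h import *
np.set_printoptions(precision=2,suppress=True)
o=observe();p=np.array(o['ee_pos']);print(p,o['ft_force'],o['torque'],o['gripper_width'])
g=snap('side','side6')
c=g['color'][125:205,235:335,::-1]
cv2.imwrite('pics/c6.png',cv2.resize(c,(750,600),interpolation=2))
E
```

```text
[593.94 193.87 141.93] [ 0.29 -0.57 -0.84] [0.02 0.01 0.  ] 35.69471058466061
```

View pics/c6.png

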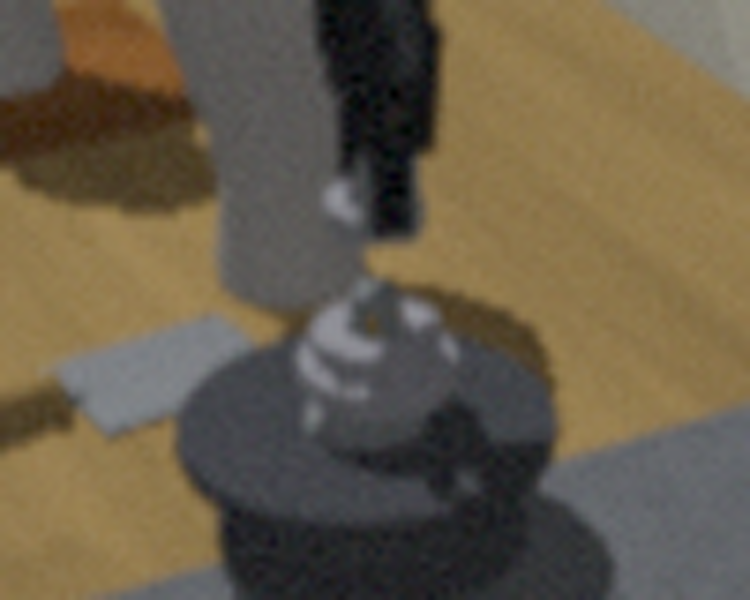

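Image: large and medium both seated; the small collar is centred at x 374 against the arbor's 377. Descending.

drive_tool:
  increments:
    - [[-0.3, 1.6, 12], 0]
    - [[0, 0, 11], 0]
    - [[0, 0, 0], 0]
    - [[0, 0, 0], 0]
    - [[0, 0, 0], 0]

```text
time_s: 32.1
ee_pos: [594.8, 197.0, 118.9]
eef_rot: [[-0.963, 0.27, 0.0], [0.27, 0.963, 0.0], [-0.0, 0.0, -1.0]]
ft_force: [-0.4, 0.2, -0.4]
gripper_width: 35.8
```

drive_tool:
  increments:
    - [[0, 0, 1], 0]
    - [[0, 0, 1], 0]
    - [[0, 0, 1], 0]
    - [[0, 0, 0], 0]
    - [[0, 0, 0], 0]

```text
time_s: 32.6
ee_pos: [594.7, 196.9, 116.0]
eef_rot: [[-0.963, 0.27, 0.0], [0.27, 0.963, -0.0], [-0.0, -0.0, -1.0]]
ft_force: [-0.2, -0.4, 0.6]
gripper_width: 35.8
```

drive_tool:
  increments:
    - [[0, -1, 0], 0]
    - [[0, 0, 1], 0]
    - [[0, 0, 0], 0]
    - [[0, 0, 0], 0]

```text
time_s: 33.0
ee_pos: [594.3, 195.9, 114.9]
eef_rot: [[-0.963, 0.27, -0.0], [0.27, 0.963, 0.0], [0.0, -0.0, -1.0]]
ft_force: [0.1, 0.5, 0.2]
gripper_width: 35.9
```

drive_tool:
  increments:
    - [[0, 0, 1], 0]
    - [[0, 0, 0], 0]
    - [[0, 0, 0], 0]

```text
time_s: 33.3
ee_pos: [594.4, 195.9, 113.9]
eef_rot: [[-0.963, 0.27, -0.0], [0.27, 0.963, -0.0], [0.0, -0.0, -1.0]]
ft_force: [-0.0, 0.8, 0.0]
gripper_width: 35.9
```

drive_tool:
  increments:
    - [[0, 0, 1], 0]
    - [[0, 0, 0], 0]
    - [[0, 0, 0], 0]

```text
time_s: 33.6
ee_pos: [594.4, 195.9, 112.9]
eef_rot: [[-0.963, 0.27, -0.0], [0.27, 0.963, -0.0], [0.0, -0.0, -1.0]]
ft_force: [-0.3, 0.4, 0.0]
gripper_width: 36.1
```

drive_tool:
  increments:
    - [[0, 0, 1], 0]
    - [[0, 0, 0], 0]
    - [[0, 0, 0], 0]

```text
time_s: 33.9
ee_pos: [594.4, 195.9, 111.9]
eef_rot: [[-0.963, 0.27, -0.0], [0.27, 0.963, -0.0], [0.0, -0.0, -1.0]]
ft_force: [-0.8, -0.3, -0.1]
gripper_width: 35.9
```

```bash
python3 -c "
from h import *
o=observe();print([o[k] for k in('ee_pos','ft_force','torque')])"
```

```text
[array([594.35526504, 195.9428304 , 111.89282777]), array([-0.80164306, -0.3245333 , -0.094052  ]), array([ 0.00943366,  0.00657393, -0.00243429])]
```

Free entry past the tip (underside about 109). Continue to 97.5.

drive_tool:
  increments:
    - [[0, 0, 1], 0]
    - [[0, 0, 1], 0]
    - [[0, 0, 1], 0]
    - [[0, 0, 0], 0]
    - [[0, 0, 0], 0]

```text
time_s: 34.4
ee_pos: [594.4, 195.9, 108.9]
eef_rot: [[-0.963, 0.27, -0.0], [0.27, 0.963, -0.0], [0.0, -0.0, -1.0]]
ft_force: [-0.1, 0.6, 0.2]
gripper_width: 35.9
```

drive_tool:
  increments:
    - [[0, 0, 1], 0]
    - [[0, 0, 1], 0]
    - [[0, 0, 1], 0]
    - [[0, 0, 0], 0]
    - [[0, 0, 0], 0]

```text
time_s: 34.9
ee_pos: [594.3, 195.9, 105.9]
eef_rot: [[-0.963, 0.27, -0.0], [0.27, 0.963, -0.0], [0.0, -0.0, -1.0]]
ft_force: [-0.3, 0.2, -0.3]
gripper_width: 35.6
```

drive_tool:
  increments:
    - [[0, 0, 1], 0]
    - [[0, 0, 1], 0]
    - [[0, 0, 1], 0]
    - [[0, 0, 0], 0]
    - [[0, 0, 0], 0]

```text
time_s: 35.4
ee_pos: [594.8, 195.9, 103.8]
eef_rot: [[-0.963, 0.27, 0.001], [0.27, 0.963, -0.0], [-0.001, 0.0, -1.0]]
ft_force: [-1.8, -1.1, 5.9]
gripper_width: 35.9
```

```bash
python3 -c "
from h import *
o=observe();print([o[k] for k in('ee_pos','ft_force','torque')])"
```

```text
[array([594.75971622, 195.85665737, 103.7931314 ]), array([-1.81499145, -1.09455123,  5.85161585]), array([-0.26416389,  0.36225921,  0.01305529])]
```

drive_tool:
  increments:
    - [[0, 0, 1], 0]
    - [[0, 0, 1], 0]
    - [[0, 0, 0], 0]
    - [[0, 0, 0], 0]

```text
time_s: 35.8
ee_pos: [594.0, 196.0, 100.4]
eef_rot: [[-0.963, 0.27, -0.001], [0.27, 0.963, 0.0], [0.001, -0.0, -1.0]]
ft_force: [-1.9, 0.3, 1.5]
gripper_width: 36.1
```

drive_tool:
  increments:
    - [[0, 0, 1], 0]
    - [[0, 0, 1], 0]
    - [[0, 0, 0], 0]
    - [[0, 0, 0], 0]

```text
time_s: 36.2
ee_pos: [594.0, 196.0, 98.6]
eef_rot: [[-0.963, 0.27, -0.001], [0.27, 0.963, 0.0], [0.001, -0.0, -1.0]]
ft_force: [-2.4, 0.3, 2.7]
gripper_width: 36.0
```

drive_tool:
  increments:
    - [[0, 0, 1], 0]
    - [[0, 0, 0.8], 0]
    - [[0, 0, 0], 0]
    - [[0, 0, 0], 0]

```text
time_s: 36.6
ee_pos: [594.3, 196.1, 97.8]
eef_rot: [[-0.963, 0.27, -0.001], [0.27, 0.963, 0.0], [0.001, -0.0, -1.0]]
ft_force: [-4.9, -0.0, 6.0]
gripper_width: 36.0
```

drive_tool:
  increments:
    - [[0, 0, 0.6], 0]
    - [[0, 0, 0], 0]
    - [[0, 0, 0], 0]

```text
time_s: 36.9
ee_pos: [594.3, 196.1, 97.8]
eef_rot: [[-0.963, 0.27, -0.0], [0.27, 0.963, 0.0], [0.0, -0.0, -1.0]]
ft_force: [-5.0, -0.2, 7.7]
gripper_width: 36.3
```

drive_tool:
  increments:
    - [[0.5, 0, 0.8], 0]
    - [[0, 0, 0], 0]
    - [[0, 0, 0], 0]

```text
time_s: 37.2
ee_pos: [594.3, 196.2, 97.6]
eef_rot: [[-0.963, 0.27, 0.0], [0.27, 0.963, -0.0], [-0.0, 0.0, -1.0]]
ft_force: [-4.7, -0.4, 9.8]
gripper_width: 35.6
```

drive_tool:
  increments:
    - [[0.3, 0, 0.5], 0]
    - [[0, 0, 0], 0]
    - [[0, 0, 0], 0]

```text
time_s: 37.5
ee_pos: [594.3, 196.2, 97.6]
eef_rot: [[-0.963, 0.27, 0.001], [0.27, 0.963, -0.0], [-0.001, 0.0, -1.0]]
ft_force: [-5.2, -1.1, 11.2]
gripper_width: 36.2
```

Home at 97.6 mm. Release, retreat and look.

drive_tool:
  increments:
    - [[0, 0, -2], 0]
    - [[0, 0, 0], 0]
    - [[0, 0, 0], 0]

```text
time_s: 37.8
ee_pos: [594.2, 196.1, 97.7]
eef_rot: [[-0.963, 0.27, 0.001], [0.27, 0.963, 0.0], [-0.001, 0.0, -1.0]]
ft_force: [-1.9, -0.5, 5.3]
gripper_width: 35.4
```

drive_tool:
  increments:
    - [[0, 0, 0], 0]
    - [[0, 0, 0], 0]
    - [[0, 0, 0], 0]
    - [[0, 0, 0], 0]
    - [[0, 0, 0], 0]
  claw: 1

```text
time_s: 38.3
ee_pos: [593.6, 196.1, 97.0]
eef_rot: [[-0.963, 0.27, -0.0], [0.27, 0.963, -0.0], [0.0, -0.0, -1.0]]
ft_force: [0.8, 0.7, -0.1]
gripper_width: 85.4
```

drive_tool:
  increments:
    - [[0, 0, -10], 0]
    - [[0, 0, -30], 0]
    - [[0, 0, -40], 0]
    - [[0, -40, -20], 0]
    - [[0, -45, 0], 0]

```text
time_s: 38.8
ee_pos: [574.3, 114.9, 203.6]
eef_rot: [[-0.964, 0.267, 0.011], [0.267, 0.964, 0.001], [-0.011, 0.004, -1.0]]
ft_force: [0.6, -0.8, 0.8]
gripper_width: 85.6
```

drive_tool:
  increments:
    - [[0, -45, 0], 0]
    - [[0, -45, 0], 0]
    - [[0, -45, 0], 0]
    - [[0, -45, 0], 0]
    - [[0, 0, 0], 0]

```text
time_s: 39.3
ee_pos: [521.1, -63.6, 198.3]
eef_rot: [[-0.961, 0.276, 0.001], [0.276, 0.961, -0.003], [-0.002, -0.002, -1.0]]
ft_force: [0.3, 0.1, -0.5]
gripper_width: 85.2
```

```bash
python3 - <<'E'
from h import *
np.set_printoptions(precision=2,suppress=True)
o=observe();print(o['ee_pos'],o['ft_force'],o['gripper_width'],o['time_s'])
g=snap('side','side7');t=snap('top','top7')
c=g['color'][125:205,235:335,::-1];d=t['color'][172:252,203:303,::-1]
cv2.imwrite('pics/c7.png',np.hstack([cv2.resize(x,(400,320),interpolation=2) for x in(c,d)]))
E
```

```text
[521.1  -63.58 198.33] [ 0.26  0.09 -0.51] 85.23408364115096 39.3
```

View pics/c7.png

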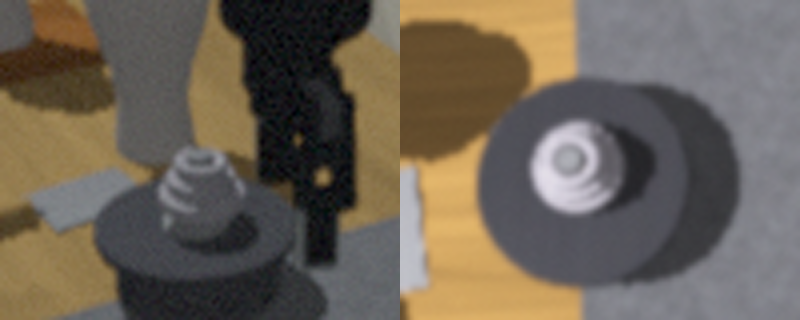

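Both views show the three collars stacked level in order, with the arbor tip just proud of the small one. Let the arm settle and hand in.

drive_tool:
  increments:
    - [[0, 0, 0], 0]
    - [[0, 0, 0], 0]
    - [[0, 0, 0], 0]
    - [[0, 0, 0], 0]
    - [[0, 0, 0], 0]

```text
time_s: 39.9
ee_pos: [522.1, -58.3, 197.1]
eef_rot: [[-0.963, 0.269, -0.0], [0.269, 0.963, 0.0], [0.0, -0.0, -1.0]]
ft_force: [-0.5, 0.6, -0.6]
gripper_width: 85.7
```

```bash
python3 -c "
from h import *
print(finish_job())"
```

```text
the job is handed in; nothing more can be done
None
```

All three collars are on the arbor in order, large at the bottom, then medium, then small, each pushed home and released. I handed the job in at about 40 s of the 72 s allowed; it returned no verdict.

- **Seating:** each collar stopped within about 0.2 mm of the gripper height I expected for its seat (70.4, 87.0 and 97.6 mm). The vertical force then rose to 11–13 N without further travel. That was the highest I read, well under the 40 N limit, and sideways force stayed around 5 N or less.
- **Final pictures:** the top and side views show the three collars stacked level around the arbor, with its tip just above the small one. The gripper is open and clear, with only sensor noise on the force reading.
- **Did not match:** the gripper read about 2 to 3 mm less than each collar's true diameter, consistently. The top and side cameras differed by up to about 3.5 mm on collar positions, so I relied on relative offsets and feel.
- **Regrip:** I first gripped the small collar about 3 mm too high, so I set it down and regripped it before threading.
- **Not checked:** I did not measure the other things on the table at the end. No contact with them showed up in the forces.

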